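# Nest the drying tumblers on the coaster

## Task

Put the blue tumbler upright on the cork coaster, fully on it. Then take the green tumbler from the slanted drying rack and lower it, mouth up, into the blue one, and after that the orange one from the rack into the green one; lower each gently just until it rests in the one below and let go there, never pressing, dropping or knocking it in, since these tumblers jam. Leave the other things where they are.

Things in the scene. Friction and masses are not known exactly. Their poses are not given: they have to be found in the camera images.
- blue_tumbler: blue plain tapered plastic tumbler, 115 high, outer diameter 48 at the foot, 66 at the rim, wall 3.5, foot 6 thick, 80 g; stands upright right of the coaster. Origin at the centre of the underside, z along the axis to the mouth. No ledge inside: a tumbler lowered into another comes to rest on the tapered wall with its foot about 44 above the other's foot, so its top 44 stays outside
- green_tumbler: green tumbler, 65 to 110 g, otherwise the same as the blue one, origin and axes alike; at the start it leans in one of the two places of the drying rack, mouth up
- orange_tumbler: orange tumbler, 65 to 110 g, otherwise the same as the blue one, origin and axes alike; at the start it leans in the other place of the drying rack, mouth up
- cork_coaster: round flat cork coaster, diameter 96, 8 thick, stuck to the worktop; origin at the centre of its underside, z up
- drying_rack: fixed wooden dowel rack, 140 deep, 272 wide, 110 high; origin under its middle, x to its back. Two places at y = -70 and 70: tumbler foot 52 above the worktop at x = 0, axis leaning 0.56 rad from vertical to the rack's front (-x, robot's side). Two dowels hold its lower side up to 72 along its wall; its upper 40 are clear all round; draw it out along its axis
- spice_jar: bystander: small jar with a red cap, diameter 45, 106 high; origin at its underside
- honey_jar: bystander: jar with an ochre lid, diameter 63, 94 high; origin at its underside
- pepper_mill: bystander: dark wooden mill, diameter 58, 170 high; origin at its underside
- lemon: bystander: lemon, 77 x 52 x 53; origin at its underside
- timer: bystander: white round kitchen timer, diameter 74, 50 high; origin at its underside
Not all that is in view belongs to the job. What is shaped like the orange_tumbler but purple is not meant.

How it is judged:
On the way, in this order (a step that is already met when the one before it is completed fails the run):
1. the blue tumbler stands upright on the coaster, let go (horizontal distance between blue_tumbler and cork_coaster below 0.024 m and z of blue_tumbler in the frame of cork_coaster below 0.012 m and angle between blue_tumbler's own z axis and vertical below 0.08 rad and contact force between the fingers and blue_tumbler below 0.3 N and linear speed of blue_tumbler below 0.02 m/s), for 0.2 s.
2. the green tumbler rests in the blue one, let go (horizontal distance between blue_tumbler and cork_coaster below 0.024 m and z of blue_tumbler in the frame of cork_coaster below 0.012 m and angle between blue_tumbler's own z axis and vertical below 0.08 rad and horizontal distance between green_tumbler and blue_tumbler below 0.01 m and z of green_tumbler in the frame of blue_tumbler between 0.036 and 0.052 m and angle between the z axis of green_tumbler and the z axis of blue_tumbler, either way round below 0.08 rad and angle between green_tumbler's own z axis and vertical below 0.1 rad and contact force between the fingers and green_tumbler below 0.3 N and linear speed of green_tumbler below 0.02 m/s), for 0.2 s.
3. the orange tumbler rests in the green one, let go (horizontal distance between blue_tumbler and cork_coaster below 0.024 m and z of blue_tumbler in the frame of cork_coaster below 0.012 m and angle between blue_tumbler's own z axis and vertical below 0.08 rad and horizontal distance between green_tumbler and blue_tumbler below 0.01 m and z of green_tumbler in the frame of blue_tumbler between 0.036 and 0.052 m and angle between the z axis of green_tumbler and the z axis of blue_tumbler, either way round below 0.08 rad and angle between each of green_tumbler, orange_tumbler's own z axis and vertical below 0.1 rad and horizontal distance between orange_tumbler and green_tumbler below 0.01 m and z of orange_tumbler in the frame of green_tumbler between 0.036 and 0.052 m and angle between the z axis of orange_tumbler and the z axis of green_tumbler, either way round below 0.08 rad and contact force between the fingers and orange_tumbler below 0.3 N and linear speed of orange_tumbler below 0.02 m/s), for 0.2 s.
At the end, for the whole second after the job is handed in: Blue stands upright (0.08 rad) wholly on the coaster (centres within 24 mm); green is nested in blue and orange in green, each foot 36 to 52 mm above the foot below, centres within 10 mm, axes within 0.08 rad; all at rest and let go (all of step 3 and contact force between the fingers and blue_tumbler below 0.3 N and linear speed of each of blue_tumbler, green_tumbler below 0.02 m/s and contact force between the fingers and green_tumbler below 0.3 N); the robot touches nothing.
It fails at once if a tumbler is pressed or dropped into, or knocked against, another (more than 25 N between two) (contact force between any of green_tumbler, orange_tumbler and blue_tumbler above 25 N or contact force between orange_tumbler and green_tumbler above 25 N).
It fails at once if a bystander is moved more than 30 mm (distance of any of spice_jar, honey_jar, pepper_mill, lemon, timer from where it was at the start of the episode above 0.03 m).
It also fails if it takes over 72 s, if anything falls off the work surface, if the arm or the gripper's body presses on something with over 40 N, if the wrist force passes 120 N, or if a joint passes its speed limit or range.

## Robot

A 6-joint arm with a two-finger parallel gripper is mounted at the origin on a cart in front of the work surface, level with it; the furniture and walls round the work are solid. World frame = base frame: x ahead of the robot, y to its left, z up, the work surface at z = 0. Lengths are in m, angles in rad, forces in N, time in s.
With the tool pointing down it reaches from about 0.325 to 0.775 m from the base axis. Payload 5.5 kg.
Tool frame: the origin (TCP) lies at the very end of the fingers, on their centre line; the grasp point (between the pads) lies 19 mm behind it; z points along the fingers, y is the line along which they close (so a half turn about z gives the same grasp; the last joint's range is limited). The gripper opens to 85 mm and grips with 20 to 120 N. Pads are 22 mm wide; open, the fingers measure 114 mm over their backs; the gripper's body (76 mm by 85 mm) begins 54 mm behind the grasp point. The pads swing forward as they close: fully open they stand 13 mm farther back than shut.
Start: joints at [-1.343, 0.091, 1.231, -0, 1.82, -0.057], TCP at [0.169, -0.576, 0.231] pointing down, gripper open.
Joint ranges: [-2.87, 2.87], [-0.86, 2.18], [0.17, 2.46], [-1.51, 4.65], [0.06, 2.69], [-2.65, 2.65]. Speed limits (rad/s): [2.57, 2.57, 3.01, 3.14, 3.14, 3.14].

## Interface

Orientations are given as a unit quaternion [x, y, z, w].
In Python, from plant import manip gives the robot as it stands.
- The arm moves only by the shell command python3 -m jog 'ROWS' [FORCE]. ROWS is JSON, a list of rows, each a list of 3 entries, a list of its own where there are three numbers: the shift along the tool's x, y, z in m, then the turn, a rotation vector about the tool's x, y, z in degrees, then the finger opening in m, from 0 to 0.0854. In form: [[[tx, ty, tz], [rx, ry, rz], jaw], ...]. A call has 1 to 5 rows; each row shifts and turns the commanded pose from where the row before left it, along the tool's axes as they then stand; what a row does not reach is not made up. A row lasts 1/12 s, in which the tool goes at most 41.7 mm and 7.16 degrees, less where a joint would pass 70% of its speed; a pose out of reach is approached as far as the arm can. A call with a gripper value outside its range is refused whole. The fingers move at their own pace and stop on an object; FORCE is the grip in N (left out, the last holds). Time passes only in rows, so rows that do not move let the fingers close. It gives the time, the measured TCP pose, the force and the opening at its end, in the units of the state.
- manip.get_state(): the state, without advancing time (a new reading comes with each control period).
- manip.grab_frame(name): name is "scene" or "side" or "wrist"; returns a dict with "frame" (480x640x3 uint8, red, green, blue), "fx", "fy", "cx", "cy" (pixels), "position" and "orientation" of the camera in the world. Camera axes: x right, y down, z forward; pixel columns grow to the right and rows downward; lengths in m; the calibration is good to about 2 mm. The wrist camera is an equidistant fisheye: a pixel r from the principal point sees the ray r / f radians off the axis. A picture is of the moment at which its call begins. There is no depth.
- manip.sign_off(): hands the job in, once; it reports no verdict.
The state is a dict: "t": time; "q": joint angles; "joint_velocities": joint speeds; "effort": joint torques, N m; "tool_pos": TCP position; "ee_rot": TCP orientation; "force": force on the tool from outside, world axes, zero at the start; "ft_torque": the same for the moment, N m; "grip_width": finger opening in m.
Only numpy, scipy, OpenCV 4.12 (cv2) and the standard library are available. Lean on these libraries where they do the work, as an engineer would, in place of code of your own. Each camera call takes 0.05 s, during which the arm holds its last target. There are 200 camera calls.

## Working session

There is one attempt and no reset: what is moved stays moved. The work goes in short steps, Python scripts to look and compute and a shell command to move; the robot and the scene stay as the last step left them, time stands still between calls to the robot, and variables do not carry over. Pictures are saved under pics/ and viewed, on a budget of 10 in all, crops included, one or two more only if the job needs it, and the job is handed in when it is done.

```bash
ls; mkdir -p pics; python3 - <<'E'
from plant import manip
import cv2,numpy as np
print(manip.get_state())
for n in("scene","side"):
    f=manip.grab_frame(n); cv2.imwrite(f"pics/{n}0.png",f["frame"][:,:,::-1]); print({k:v for k,v in f.items() if k!="frame"})
E
```

```text
pics
{'t': 0.0, 'q': array([-1.34269840e+00,  9.18785360e-02,  1.23188443e+00, -1.21534363e-05,
        1.81980168e+00, -5.67165395e-02]), 'joint_velocities': array([ 0.00144245,  0.00061492, -0.00055482, -0.00117804, -0.0008179 ,
        0.00046766]), 'effort': array([ 5.09822930e-04, -4.58727157e+01, -4.18030035e+01, -9.69646158e-05,
        1.13716617e-02, -2.08463540e-06]), 'tool_pos': array([ 0.16850873, -0.57555776,  0.23013991]), 'ee_rot': array([ 9.89876945e-01,  1.41924843e-01, -9.02563532e-05, -9.81872574e-04]), 'force': array([ 0.15840805,  0.0570149 , -0.32085108]), 'ft_torque': array([-0.02934531, -0.0200746 ,  0.04284532]), 'grip_width': 0.08554359898257383}
{'fx': 446.99278680245953, 'fy': 446.99278680245953, 'cx': 323.6848875587742, 'cy': 233.61968355305123, 'position': array([-0.33527929,  0.79323045,  0.77280248]), 'orientation': array([-0.41183688,  0.77985763, -0.4214507 ,  0.21116764])}
{'fx': 473.53949114862917, 'fy': 473.53949114862917, 'cx': 314.99375116560026, 'cy': 233.57191698711708, 'position': array([-0.01474029, -0.8359296 ,  0.82360861]), 'orientation': array([ 0.85008183, -0.2248573 ,  0.11404059, -0.46237952])}
```

View pics/scene0.png

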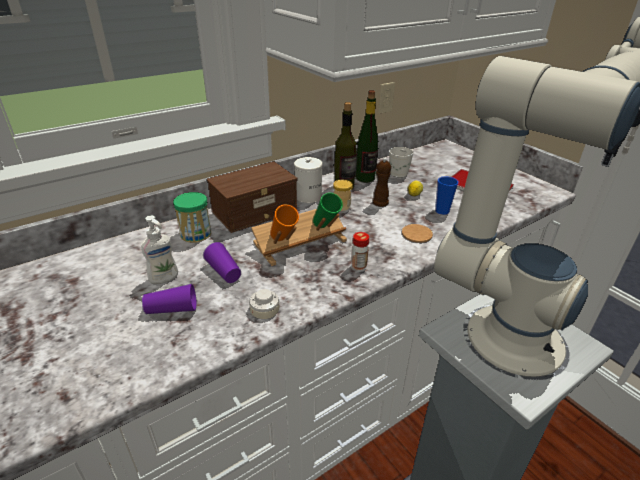

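View pics/side0.png

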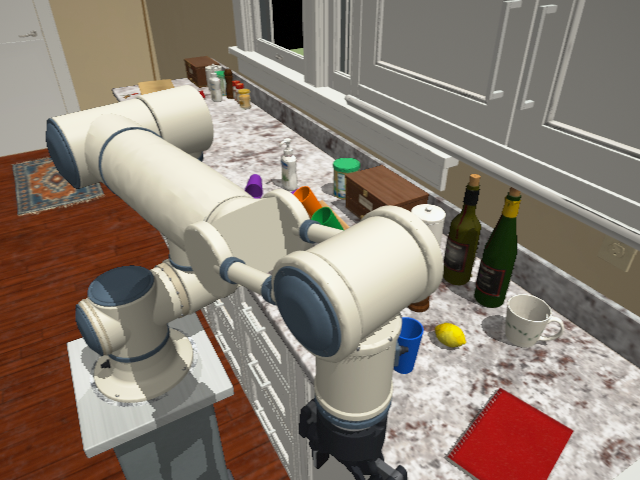

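The scene view shows blue at (446,195), the coaster at (417,233), green in the rack at (328,210) and orange at (285,223), with the spice jar in front at (360,252). In the side view the arm hides most of this. I'll take an enlarged crop and fit silhouettes.

```bash
cat > h.py <<'E'
import numpy as np,cv2
from scipy.spatial.transform import Rotation as R
from scipy.optimize import minimize
from plant import manip
def grab(n,save=None):
    f=manip.grab_frame(n)
    if save: cv2.imwrite(f"pics/{save}.png",f["frame"][:,:,::-1])
    return f
def proj(f,P):
    p=(np.atleast_2d(P)-f["position"])@R.from_quat(f["orientation"]).as_matrix()
    return np.c_[f["fx"]*p[:,0]/p[:,2]+f["cx"],f["fy"]*p[:,1]/p[:,2]+f["cy"]]
def ray(f,u,v,z):
    d=R.from_quat(f["orientation"]).as_matrix()@[(u-f["cx"])/f["fx"],(v-f["cy"])/f["fy"],1]
    return f["position"]+d*(z-f["position"][2])/d[2]
def ring(o,ax,h,r):
    a=np.linspace(0,2*np.pi,48,endpoint=False); ax=ax/np.linalg.norm(ax)
    u=np.cross(ax,[0.3,.9,.1]);u/=np.linalg.norm(u);v=np.cross(ax,u)
    return o+ax*h+r*(np.outer(np.cos(a),u)+np.outer(np.sin(a),v))
def cup(o,ax): return np.r_[ring(o,ax,0,.024),ring(o,ax,.115,.033)]
def sil(f,P,s=4):
    m=np.zeros((480*s,640*s),np.uint8)
    cv2.fillConvexPoly(m,cv2.convexHull(((proj(f,P)+.5)*s).astype(np.float32)).astype(np.int32),1)
    return cv2.resize(m.astype(np.float32),(640,480),interpolation=cv2.INTER_AREA)
HUE=dict(blue=(105,125),green=(50,85),orange=(8,19))
def mask(f,c,box,smin=150):
    h=cv2.cvtColor(f["frame"],cv2.COLOR_RGB2HSV); a,b=HUE[c]
    m=((h[...,0]>=a)&(h[...,0]<=b)&(h[...,1]>smin)&(h[...,2]>30))
    o=np.zeros_like(m);x0,y0,x1,y1=box;o[y0:y1,x0:x1]=m[y0:y1,x0:x1];return o.astype(np.float32)
E
python3 - <<'E'
from h import *
f=grab("scene")
cv2.imwrite("pics/c1.png",cv2.resize(f["frame"][150:290,240:470,::-1],None,fx=3.4,fy=3.4,interpolation=cv2.INTER_CUBIC))
mb=mask(f,"blue",(425,160,470,225))
g=ray(f,446,212,0)
r=minimize(lambda p:np.abs(sil(f,cup(np.r_[p,0],np.array([0,0,1.])))-mb).sum(),g[:2],method="Nelder-Mead",options=dict(initial_simplex=g[:2]+np.array([[0,0],[.02,0],[0,.02]]))); print("blue",r.x,r.fun,mb.sum())
print("coaster",ray(f,417,233,.008))
mg=mask(f,"green",(305,185,345,240));mo=mask(f,"orange",(265,198,303,250))
print(mg.sum(),mo.sum())
def parts(p):
    x,y,t=p;fx=np.array([np.cos(t),np.sin(t),0]);fy=np.array([-np.sin(t),np.cos(t),0])
    ax=-np.sin(.56)*fx+np.array([0,0,np.cos(.56)])
    o=np.array([x,y,.052]);return o+.07*fy,o-.07*fy,ax
def cost(p):
    a,b,ax=parts(p);return np.abs(sil(f,cup(a,ax))-mo).sum()+np.abs(sil(f,cup(b,ax))-mg).sum()
g=(ray(f,328,218,.09)+ray(f,285,231,.09))/2
best=min((minimize(cost,[g[0],g[1],t],method="Nelder-Mead",options=dict(initial_simplex=np.array([g[0],g[1],t])+np.array([[0,0,0],[.02,0,0],[0,.02,0],[0,0,.15]]))) for t in(-.5,-.2,.1,.4)),key=lambda r:r.fun)
print("rack",best.x,best.fun,parts(best.x))
for n,(u,v,z) in dict(spice=(360,240,.1),honey=(342,187,.09),mill=(382,165,.17),lemon=(415,188,.03)).items(): print(n,ray(f,u,v,z))
E
```

```text
blue [ 0.50156136 -0.29725444] 85.5 581.0
coaster [ 0.43938842 -0.11652738  0.008     ]
571.0 1055.0
rack [ 0.61122315  0.20493706 -0.09071064] 450.5625 (array([0.61756419, 0.27464926, 0.052     ]), array([0.60488211, 0.13522485, 0.052     ]), array([-0.52900228,  0.04811819,  0.84725511]))
spice [0.40579808 0.14455938 0.1       ]
honey [ 0.68788535 -0.00733514  0.09      ]
mill [ 0.61813531 -0.10937586  0.17      ]
lemon [ 0.63018128 -0.29158947  0.03      ]
```

View pics/c1.png

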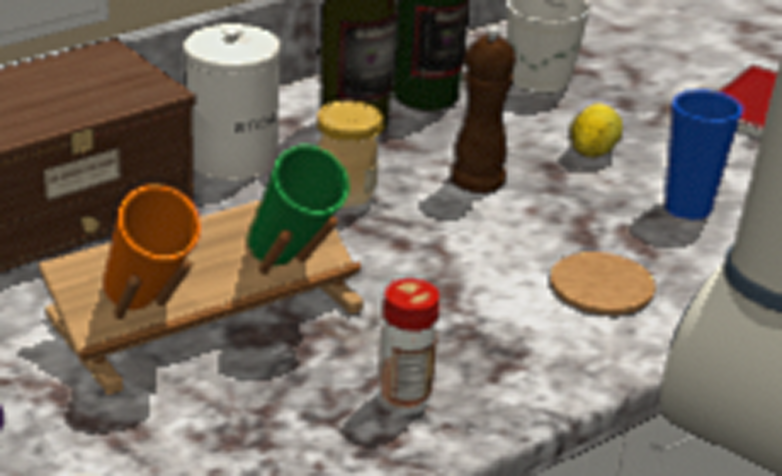

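The crop shows these rim centres: orange at crop (158,225), green at (311,186) and blue at (706,107), with the coaster centre at (602,281). The estimates are good enough to move, so I'll go over the blue tumbler and refine with the wrist camera.

```bash
python3 -m jog '[[[0,0,0],[0,0,5.45],0.085],[[0,0,0],[0,0,5.45],0.085],[[0,0,0],[0,0,5.45],0.085],[[0.01,-0.01,0],[0,0,0],0.085],[[0.02,-0.02,0],[0,0,0],0.085]]' && python3 -m jog '[[[0.03,-0.025,0],[0,0,0],0.085],[[0.03,-0.025,0],[0,0,0],0.085],[[0.03,-0.025,0],[0,0,0],0.085],[[0.03,-0.025,0],[0,0,0],0.085],[[0.03,-0.025,0],[0,0,0],0.085]]' && python3 -m jog '[[[0.03,-0.025,0],[0,0,0],0.085],[[0.03,-0.025,0],[0,0,0],0.085],[[0.03,-0.025,0],[0,0,0],0.085],[[0.03,-0.025,0],[0,0,0],0.085],[[0.02,-0.015,0],[0,0,0],0.085]]' && python3 -m jog '[[[0.01,-0.008,0],[0,0,0],0.085],[[0,0,0],[0,0,0],0.085],[[0,0,0],[0,0,0],0.085]]'
cat >> h.py <<'E'
def wproj(f,P):
    p=(np.atleast_2d(P)-f["position"])@R.from_quat(f["orientation"]).as_matrix()
    n=np.hypot(p[:,0],p[:,1]);th=np.arctan2(n,p[:,2])
    return np.c_[f["fx"]*th*p[:,0]/n+f["cx"],f["fy"]*th*p[:,1]/n+f["cy"]]
def wray(f,u,v,z):
    a=np.array([(u-f["cx"])/f["fx"],(v-f["cy"])/f["fy"]]);t=np.linalg.norm(a)
    d=R.from_quat(f["orientation"]).as_matrix()@np.r_[a/t*np.sin(t),np.cos(t)]
    return f["position"]+d*(z-f["position"][2])/d[2]
E
python3 - <<'E'
from h import *
f=grab("wrist","w1");print({k:v for k,v in f.items() if k!="frame"}); print(manip.get_state()["force"])
E
```

```text
t: 0.57
tool_pos: [0.1975, -0.5462, 0.2301]
ee_rot: [1.0, -0.001, -0.001, -0.001]
force: [1.0, -0.5, -1.2]
grip_width: 0.0852
t: 0.98
tool_pos: [0.3501, -0.4187, 0.2312]
ee_rot: [1.0, 0.001, 0.0, -0.0]
force: [-0.0, -0.7, 0.1]
grip_width: 0.0848
t: 1.4
tool_pos: [0.4911, -0.3022, 0.2311]
ee_rot: [1.0, 0.003, 0.0, -0.001]
force: [1.2, -0.4, 0.4]
grip_width: 0.0851
t: 1.65
tool_pos: [0.4987, -0.2975, 0.231]
ee_rot: [1.0, 0.001, -0.0, 0.0]
force: [-0.1, 0.1, -0.1]
grip_width: 0.0853
{'fx': 371.64829954431775, 'fy': 371.64829954431775, 'cx': 310.5604742596704, 'cy': 232.60138986142124, 'position': array([ 0.56778121, -0.29718936,  0.37295665]), 'orientation': array([ 0.70102796, -0.6999996 , -0.09592423,  0.09674139])}
[-1.55350387  0.01164321  0.05360047]
```

View pics/w1.png

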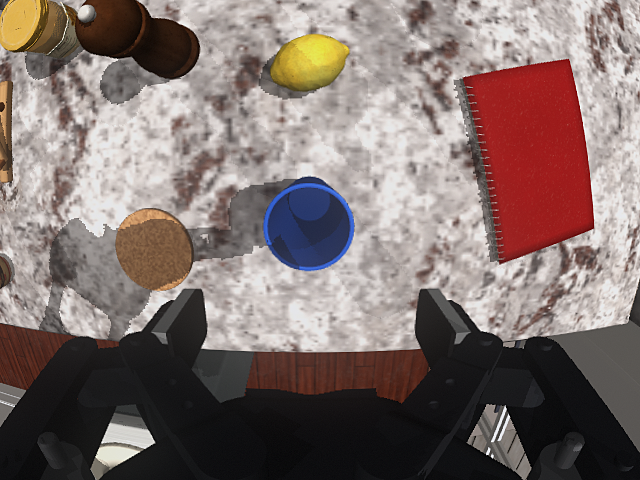

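The wrist view shows the blue rim centred at (309,225.5), about 45 px in radius. The coaster top is centred at about (154,249).

```bash
python3 - <<'E'
from h import *
f=grab("wrist")
print("rim",wray(f,309,225.5,.115))
print("coaster",wray(f,154,249,.008))
# fit rim circle & coaster by extents
for n,z,r,e in(("rim",.115,.033,(264,354,181,270)),("coaster",.008,.048,(115,193,208,290))):
    def c(p):
        q=wproj(f,ring(np.r_[p,z],np.array([0,0,1.]),0,r));return np.r_[q[:,0].min()-e[0],q[:,0].max()-e[1],q[:,1].min()-e[2],q[:,1].max()-e[3]]
    from scipy.optimize import least_squares
    s=least_squares(c,wray(f,(e[0]+e[1])/2,(e[2]+e[3])/2,z)[:2],diff_step=1e-3);print(n,s.x,s.fun)
E
```

```text
rim [ 0.50021594 -0.29719608  0.115     ]
coaster [ 0.44629961 -0.12623511  0.008     ]
rim [ 0.49919181 -0.29719068] [-0.70815135  0.70704714  0.32408016 -0.31781451]
coaster [ 0.4446369  -0.12400555] [ 0.25678022 -0.22726475 -0.19534251  0.21009661]
```

```bash
python3 -m jog '[[[0,0,0.02],[0,0,0],0.085],[[0,0,0.035],[0,0,0],0.085],[[0,0,0.035],[0,0,0],0.085],[[0,0,0.035],[0,0,0],0.085],[[0,0,0.025],[0,0,0],0.085]]' 25 && python3 -m jog '[[[0,0,0.013],[0,0,0],0.085],[[0,0,0],[0,0,0],0.06],[[0,0,0],[0,0,0],0.05],[[0,0,0],[0,0,0],0.05],[[0,0,0],[0,0,0],0.05]]' && python3 -m jog '[[[0,0,0],[0,0,0],0.05],[[0,0,0],[0,0,0],0.05],[[0,0,-0.005],[0,0,0],0.05],[[0,0,-0.015],[0,0,0],0.05],[[0,0,-0.02],[0,0,0],0.05]]' && python3 -m jog '[[[-0.005,-0.015,-0.01],[0,0,0],0.05],[[-0.01,-0.03,0],[0,0,0],0.05],[[-0.01,-0.03,0],[0,0,0],0.05],[[-0.01,-0.03,0],[0,0,0],0.05],[[-0.01,-0.03,0],[0,0,0],0.05]]' && python3 -m jog '[[[-0.007,-0.025,0],[0,0,0],0.05],[[-0.003,-0.01,0],[0,0,0],0.05],[[0,-0.003,0],[0,0,0],0.05],[[0,0,0],[0,0,0],0.05],[[0,0,0],[0,0,0],0.05]]'
python3 - <<'E'
from h import *
f=grab("wrist","w2");s=grab("scene")
w=cv2.resize(f["frame"],(480,360)); c=cv2.resize(s["frame"][140:260,380:480],(432,518),interpolation=cv2.INTER_CUBIC)
o=np.zeros((518,912,3),np.uint8);o[:360,:480]=w;o[:,480:]=c
cv2.imwrite("pics/m2.png",cv2.resize(o[:,:],(800,454))[:,:,::-1]); print(f["position"])
E
```

```text
t: 2.17
tool_pos: [0.4964, -0.2987, 0.0779]
ee_rot: [1.0, -0.001, -0.001, -0.001]
force: [0.3, 0.2, -0.7]
grip_width: 0.0848
t: 2.58
tool_pos: [0.4997, -0.2991, 0.0711]
ee_rot: [1.0, -0.0, 0.002, 0.001]
force: [-0.2, -0.1, -0.5]
grip_width: 0.0628
t: 3.0
tool_pos: [0.4979, -0.2974, 0.1072]
ee_rot: [1.0, -0.0, -0.001, -0.001]
force: [0.5, 0.5, -1.1]
grip_width: 0.0629
t: 3.42
tool_pos: [0.4533, -0.1619, 0.119]
ee_rot: [1.0, -0.0, 0.0, 0.0]
force: [-0.2, 0.6, -0.4]
grip_width: 0.0633
t: 3.83
tool_pos: [0.4443, -0.1259, 0.1186]
ee_rot: [1.0, -0.0, 0.0, 0.0]
force: [-0.6, -0.3, -0.6]
grip_width: 0.0629
[ 0.51315012 -0.12558214  0.26067648]
```

View pics/m2.png

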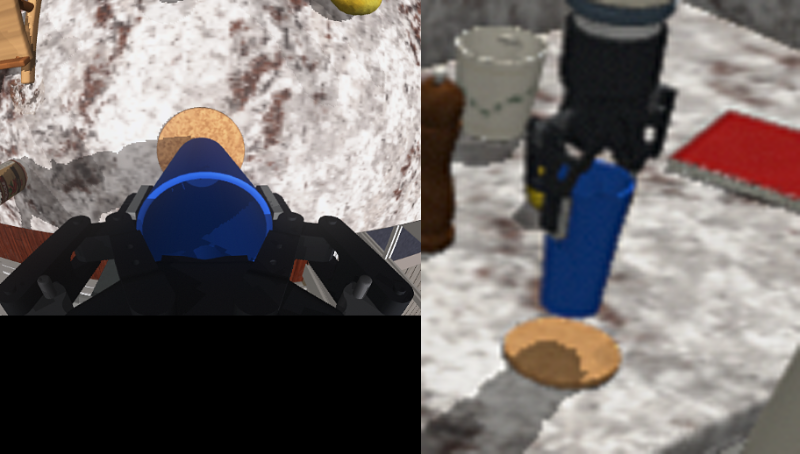

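The grip holds the cup nearly vertical. The visible coaster spans left 157, right 245 and top 107 in the montage (about 239, 372 and 163 at full scale).

```bash
python3 - <<'E'
from h import *
from scipy.optimize import least_squares
f=grab("wrist")
h=cv2.cvtColor(f["frame"],cv2.COLOR_RGB2HSV)
m=((h[...,0]>=8)&(h[...,0]<=18)&(h[...,1]>90)&(h[...,2]>60));m[:,:200]=0;m[:,420:]=0;m[:140]=0;m[260:]=0
m=cv2.morphologyEx(m.astype(np.uint8),cv2.MORPH_OPEN,np.ones((5,5)))
ys,xs=np.where(m);print(xs.min(),xs.max(),ys.min())
e=(239,372,163)
for e in((239,372,163),(xs.min(),xs.max()+1,ys.min())):
    def c(p):
        q=wproj(f,ring(np.r_[p,.008],np.array([0,0,1.]),0,.048));return np.r_[q[:,0].min()-e[0],q[:,0].max()-e[1],q[:,1].min()-e[2]]
    s=least_squares(c,[.444,-.124],diff_step=1e-3);print(s.x,s.fun)
print(manip.get_state()["tool_pos"])
E
```

```text
239 371 163
[ 0.44355281 -0.12246631] [-0.97715674  0.96782777  0.08719023]
[ 0.44355281 -0.12246631] [-0.97715674  0.96782777  0.08719023]
[ 0.44403344 -0.12602715  0.11813586]
```

```bash
python3 -m jog '[[[0,-0.004,0.01],[0,0,0],0.05],[[0,0,0.015],[0,0,0],0.05],[[0,0,0.006],[0,0,0],0.05],[[0,0,0.003],[0,0,0],0.05],[[0,0,0.001],[0,0,0],0.05]]' && python3 -m jog '[[[0,0,0.001],[0,0,0],0.05],[[0,0,0.001],[0,0,0],0.05],[[0,0,0.001],[0,0,0],0.05],[[0,0,0],[0,0,0],0.05]]'
```

```text
t: 4.4
tool_pos: [0.4433, -0.1209, 0.0822]
ee_rot: [1.0, -0.0, -0.001, -0.0]
force: [0.4, 0.4, -1.6]
grip_width: 0.063
t: 4.73
tool_pos: [0.444, -0.1211, 0.0806]
ee_rot: [1.0, -0.0, 0.0, 0.0]
force: [-0.5, 0.6, -0.7]
grip_width: 0.0631
```

```bash
python3 -m jog '[[[0,0,0.001],[0,0,0],0.05],[[0,0,0],[0,0,0],0.05]]' && python3 -m jog '[[[0,0,0.001],[0,0,0],0.05],[[0,0,0],[0,0,0],0.05]]' && python3 -m jog '[[[0,0,0.0005],[0,0,0],0.05],[[0,0,0],[0,0,0],0.05]]'
```

```text
t: 4.9
tool_pos: [0.4439, -0.121, 0.0794]
ee_rot: [1.0, -0.0, 0.0, 0.0]
force: [-0.5, 0.1, -1.6]
grip_width: 0.0627
t: 5.07
tool_pos: [0.4438, -0.121, 0.0781]
ee_rot: [1.0, -0.0, -0.0, -0.0]
force: [0.2, 0.2, -1.4]
grip_width: 0.063
t: 5.23
tool_pos: [0.4438, -0.121, 0.0777]
ee_rot: [1.0, -0.0, -0.0, -0.0]
force: [-0.4, -0.5, -0.2]
grip_width: 0.0628
```

```bash
for i in 1; do python3 -m jog '[[[0,0,0.0005],[0,0,0],0.05],[[0,0,0],[0,0,0],0.05]]'; done; python3 -m jog '[[[0,0,0.0005],[0,0,0],0.05],[[0,0,0],[0,0,0],0.05]]';  python3 -c "
from plant import manip;print(manip.get_state()['force'])"
```

```text
t: 5.4
tool_pos: [0.444, -0.121, 0.0775]
ee_rot: [1.0, -0.0, 0.0, 0.0]
force: [-0.2, 0.5, 0.1]
grip_width: 0.0629
t: 5.57
tool_pos: [0.4442, -0.121, 0.0775]
ee_rot: [1.0, -0.0, 0.001, 0.0]
force: [-0.2, 1.3, 4.2]
grip_width: 0.0632
[-0.24457009  1.29856698  4.1996457 ]
```

```bash
python3 -m jog '[[[0,0,-0.0005],[0,0,0],0.066],[[0,0,0],[0,0,0],0.070],[[0,0,0],[0,0,0],0.08],[[0,0,0],[0,0,0],0.085],[[0,0,0],[0,0,0],0.085]]' && python3 -m jog '[[[0,0,-0.01],[0,0,0],0.085],[[0,0,-0.03],[0,0,0],0.085],[[0,0,-0.04],[0,0,0],0.085],[[0,0,-0.04],[0,0,0],0.085],[[0,0,-0.04],[0,0,0],0.085]]' && python3 -m jog '[[[0,0,-0.03],[0,0,0],0.085],[[0,0,-0.01],[0,0,0],0.085],[[0,0,0],[0,0,0],0.085],[[0,0,0],[0,0,0],0.085]]'
python3 -c "
from h import *
grab('wrist','w3')"
python3 -m jog '[[[0,-0.02,-0.01],[0,0,0],0.085],[[0,-0.04,-0.01],[0,0,0],0.085],[[0,-0.04,-0.01],[0,0,0],0.085],[[0,-0.04,-0.01],[0,0,0],0.085],[[0,-0.04,-0.01],[0,0,0],0.085]]' && python3 -m jog '[[[0,-0.04,0],[0,0,0],0.085],[[0,-0.04,0],[0,0,0],0.085],[[0,-0.04,0],[0,0,0],0.085],[[0,-0.02,0],[0,0,0],0.085],[[0,0,0],[0,0,0],0.085]]' && python3 -m jog '[[[0,0,0],[0,0,0],0.085]]'
python3 - <<'E'
from h import *
f=grab("wrist","w4");import pickle;pickle.dump(f,open("w4.p","wb"))
a=cv2.imread("pics/w3.png")[120:360,160:480]
o=np.zeros((600,640,3),np.uint8);o[:480]=f["frame"][:,:,::-1];
cv2.imwrite("pics/m4.png",np.hstack([o[:480],cv2.resize(a,(160,120)).repeat(1,0) if 0 else np.zeros((480,0,3),np.uint8)]))
g=cv2.imread("pics/w3.png");h=cv2.cvtColor(g,cv2.COLOR_BGR2HSV);m=((h[...,0]>=105)&(h[...,0]<=125)&(h[...,1]>150)).astype(np.uint8)
n,l,s,c=cv2.connectedComponentsWithStats(m);print(s[s[:,4]>200],f["position"])
E
```

```text
t: 5.98
tool_pos: [0.4437, -0.121, 0.0771]
ee_rot: [1.0, -0.0, -0.0, -0.0]
force: [0.1, 0.2, 0.1]
grip_width: 0.0847
t: 6.4
tool_pos: [0.4434, -0.1209, 0.2397]
ee_rot: [1.0, -0.0, 0.0, 0.0]
force: [1.3, 0.2, -1.0]
grip_width: 0.085
t: 6.73
tool_pos: [0.4439, -0.121, 0.2772]
ee_rot: [1.0, -0.0, 0.0, 0.0]
force: [0.4, -0.2, -1.6]
grip_width: 0.085
t: 7.2
tool_pos: [0.4431, 0.0605, 0.3251]
ee_rot: [1.0, -0.001, -0.002, 0.0]
force: [1.1, -0.4, 0.7]
grip_width: 0.0848
t: 7.62
tool_pos: [0.443, 0.2026, 0.3237]
ee_rot: [1.0, 0.002, -0.003, 0.0]
force: [0.8, -0.7, -0.7]
grip_width: 0.0848
t: 7.7
tool_pos: [0.4434, 0.1997, 0.3246]
ee_rot: [1.0, 0.001, -0.002, 0.001]
force: [0.4, -0.9, 0.5]
grip_width: 0.0852
[[     0      0    640    480 306235]
 [   268    176     80     78    866]] [0.51302404 0.20027513 0.46628892]
```

View pics/m4.png

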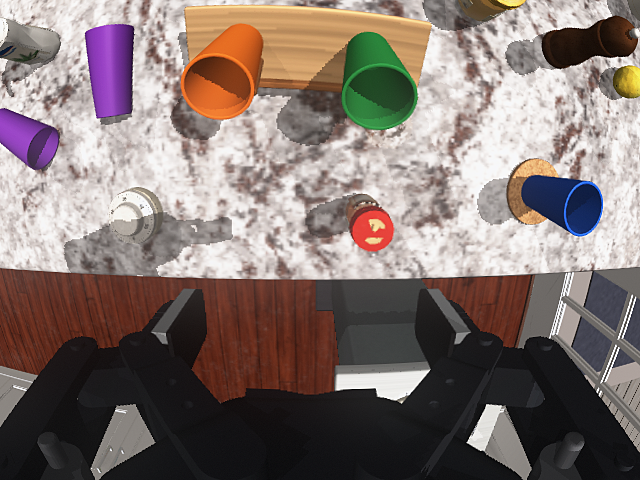

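View pics/w3.png

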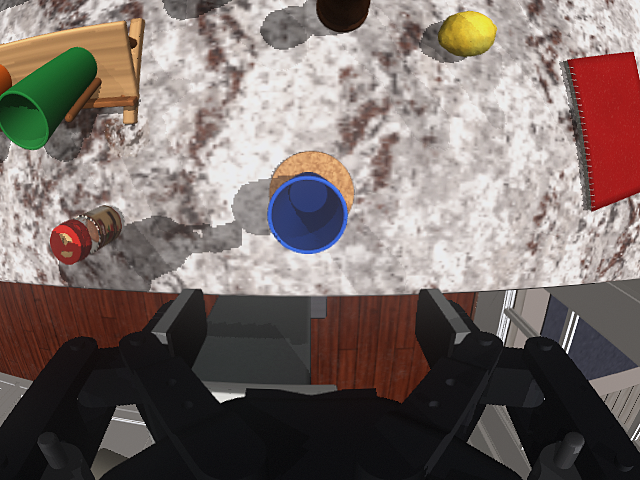

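Wrist w3 shows the blue rim spanning 268–348 × 176–254, standing on the coaster. In w4 the green rim spans about 342–416 × 62–129 and orange about 182–254 × 55–118. I'll fit the silhouettes.

```bash
python3 - <<'E'
from h import *
import pickle; from scipy.optimize import least_squares
f=pickle.load(open("w4.p","rb"))
f3=dict(f,position=np.array([.5130,-.1207,.4192]))
e=(268,348.5,176,254.5)
def c(p):
    q=wproj(f3,ring(np.r_[p,.123],np.array([0,0,1.]),0,.033));return np.r_[q[:,0].min()-e[0],q[:,0].max()-e[1],q[:,1].min()-e[2],q[:,1].max()-e[3]]
s=least_squares(c,[.444,-.121],diff_step=1e-3);print("blue rim",s.x,s.fun)
fs=grab("scene")
def silP(q,s=4):
    m=np.zeros((480*s,640*s),np.uint8);cv2.fillConvexPoly(m,cv2.convexHull(((q+.5)*s).astype(np.float32)).astype(np.int32),1)
    return cv2.resize(m.astype(np.float32),(640,480),interpolation=cv2.INTER_AREA)
def mk(img,c,box):
    h=cv2.cvtColor(img,cv2.COLOR_RGB2HSV);a,b=dict(green=(50,85),orange=(5,16))[c]
    m=((h[...,0]>=a)&(h[...,0]<=b)&(h[...,1]>(200 if c=="orange" else 120)));o=np.zeros((480,640),np.uint8);x0,y0,x1,y1=box;o[y0:y1,x0:x1]=m[y0:y1,x0:x1]
    o=cv2.morphologyEx(o,cv2.MORPH_OPEN,np.ones((3,3)));o=cv2.morphologyEx(o,cv2.MORPH_CLOSE,np.ones((9,9)));return o.astype(np.float32)
for n,bw,bs,g in(("green",(325,20,435,140),(300,180,350,245),(.605,.135)),("orange",(165,10,275,130),(262,195,306,255),(.6176,.2746))):
    mw,ms=mk(f["frame"],n,bw),mk(fs["frame"],n,bs)
    ys,xs=np.where(mw);print(n,mw.sum(),ms.sum(),xs.min(),xs.max(),ys.min(),ys.max())
    def P(p):
        ax=np.array([-np.sin(p[3])*np.cos(p[2]),-np.sin(p[3])*np.sin(p[2]),np.cos(p[3])]);return cup(np.array([p[0],p[1],.052]),ax),ax
    for ws,wt in((0,1),(3,1)):
        def cost(p):
            q=P(p)[0];return np.abs(silP(wproj(f,q))-mw).sum()+ws*(np.abs(silP(proj(fs,q))-ms).sum() if ws else 0)+3000*(p[3]-.56)**2*10
        x0=np.array([*g,-.09,.56]);r=minimize(cost,x0,method="Nelder-Mead",options=dict(initial_simplex=x0+np.vstack([np.zeros(4),np.diag([.02,.02,.2,.1])])))
        print(ws,r.x.round(4),round(r.fun,1),"axis",P(r.x)[1].round(3))
E
```

```text
blue rim [ 0.44279939 -0.11979079] [ 0.12184517 -0.12170815  0.22347975 -0.25345296]
green 4989.0 627.0 342 416 32 129
0 [ 0.6046  0.1357 -0.0831  0.5757] 682.0 axis [-0.543  0.045  0.839]
3 [ 0.6035  0.1356 -0.094   0.5621] 893.3 axis [-0.531  0.05   0.846]
orange 5230.0 704.0 181 262 24 115
0 [ 0.6134  0.2762 -0.0521  0.552 ] 378.3 axis [-0.524  0.027  0.851]
3 [ 0.6138  0.2761 -0.0558  0.555 ] 608.0 axis [-0.526  0.029  0.85 ]
```

```bash
python3 -m jog '[[[0,0,0],[0,0,4.3],0.085],[[0,0,0],[0,5.35,0],0.085],[[0,0,0],[0,5.35,0],0.085],[[0,0,0],[0,5.35,0],0.085],[[0,0,0],[0,5.35,0],0.085]]' && python3 -m jog '[[[0,0,0],[0,5.35,0],0.085],[[0,0,0],[0,5.35,0],0.085],[[0,0,0],[0,0,0],0.085],[[0,0,0],[0,0,0],0.085]]'
cat >> h.py <<'E'
def to(target,s=None):
    s=s or manip.get_state();M=R.from_quat(s["ee_rot"]).as_matrix()
    print("tcp",s["tool_pos"].round(4),"\nR",M.round(3).tolist(),"\nshift tool",((np.array(target)-s["tool_pos"])@M).round(4))
E
python3 -c "
from h import *
a=np.array([-.530,.040,.847]);o=np.array([.604,.1356,.052])
to(o+a*.16);print(manip.get_state()['q'].round(2))"
```

```text
t: 8.22
tool_pos: [0.4446, 0.1972, 0.3276]
ee_rot: [0.981, -0.039, 0.188, 0.007]
force: [-0.2, -0.1, -0.2]
grip_width: 0.0851
t: 8.55
tool_pos: [0.4432, 0.1981, 0.3266]
ee_rot: [0.961, -0.036, 0.275, 0.011]
force: [-0.1, -0.6, 0.4]
grip_width: 0.0855
tcp [0.4432 0.1981 0.3266] 
R [[0.846, -0.076, 0.528], [-0.064, -0.997, -0.04], [0.53, 0.0, -0.848]] 
shift tool [-0.0058  0.0501  0.1604]
[ 0.58 -0.6   1.73 -0.33  1.55  2.15]
```

```bash
python3 -m jog '[[[-0.001,0.01,0.02],[0,0,0],0.085],[[-0.001,0.01,0.035],[0,0,0],0.085],[[-0.002,0.01,0.035],[0,0,0],0.085],[[-0.001,0.01,0.035],[0,0,0],0.085],[[-0.001,0.01,0.025],[0,0,0],0.085]]' && python3 -m jog '[[[0,0,0.01],[0,0,0],0.085],[[0,0,0],[0,0,0],0.085],[[0,0,0],[0,0,0],0.085]]'
python3 - <<'E'
from h import *
a=np.array([-.530,.040,.847]);o=np.array([.604,.1356,.052])
to(o+a*.078);s=manip.get_state();print(s["q"].round(2))
f=grab("wrist","w5");g=grab("scene");q=wproj(f,ring(o,a,.115,.033));im=f["frame"].copy()
for u,v in q: cv2.circle(im,(int(round(u)),int(round(v))),1,(255,0,255),-1)
c=cv2.resize(g["frame"][150:270,240:400],(640,480),interpolation=cv2.INTER_CUBIC)
cv2.imwrite("pics/m5.png",cv2.resize(np.hstack([im[:,100:500],c[:,100:500]]),(800,480))[:,:,::-1])
E
```

```text
t: 8.97
tool_pos: [0.5157, 0.1413, 0.1941]
ee_rot: [0.961, -0.038, 0.274, 0.011]
force: [0.8, -0.1, -0.6]
grip_width: 0.0853
t: 9.22
tool_pos: [0.5206, 0.1426, 0.1895]
ee_rot: [0.96, -0.037, 0.276, 0.011]
force: [-0.5, -0.2, 0.2]
grip_width: 0.0851
tcp [0.5206 0.1426 0.1895] 
R [[0.845, -0.077, 0.529], [-0.066, -0.997, -0.041], [0.531, -0.0, -0.848]] 
shift tool [-0.0021  0.0007  0.083 ]
[ 0.34 -0.55  1.94 -0.23  1.24  2.01]
```

View pics/m5.png

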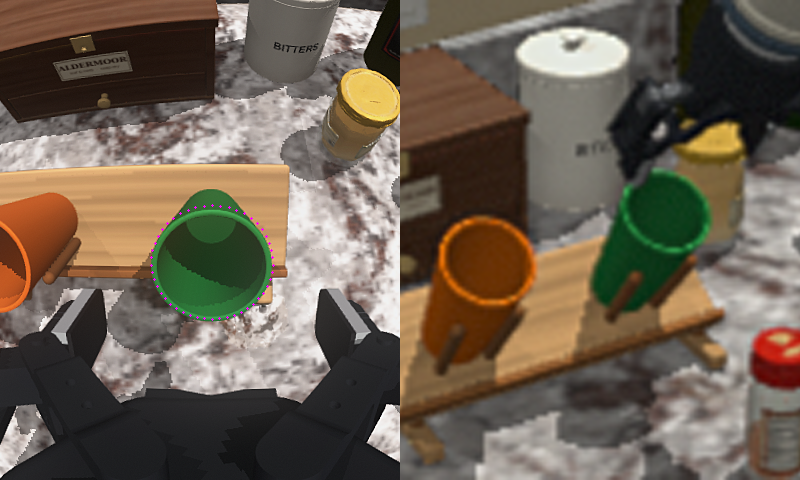

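The predicted rim matches the green rim in the wrist view to within about 2 px (centre near (211,263)). Next I go in, grip and draw it out along the axis.

```bash
python3 -m jog '[[[-0.002,0.001,0.01],[0,0,0],0.085],[[0,0,0.02],[0,0,0],0.085],[[0,0,0.02],[0,0,0],0.085],[[0,0,0.02],[0,0,0],0.085],[[0,0,0.012],[0,0,0],0.085]]' 25 && python3 -m jog '[[[0,0,0],[0,0,0],0.085],[[0,0,0],[0,0,0],0.07],[[0,0,0],[0,0,0],0.05],[[0,0,0],[0,0,0],0.05],[[0,0,0],[0,0,0],0.05]]' && python3 -m jog '[[[0,0,0],[0,0,0],0.05],[[0,0,0],[0,0,0],0.05],[[0,0,-0.004],[0,0,0],0.05],[[0,0,-0.01],[0,0,0],0.05],[[0,0,-0.02],[0,0,0],0.05]]' && python3 -m jog '[[[0,0,-0.02],[0,0,0],0.05],[[0,0,-0.03],[0,0,0],0.05],[[0,0,-0.03],[0,0,0],0.05],[[0,0,-0.03],[0,0,0],0.05],[[0,0,-0.02],[0,0,0],0.05]]'
```

```text
t: 9.73
tool_pos: [0.5618, 0.1394, 0.1166]
ee_rot: [0.96, -0.036, 0.276, 0.01]
force: [0.5, -1.0, -0.5]
grip_width: 0.0847
t: 10.15
tool_pos: [0.562, 0.1394, 0.1199]
ee_rot: [0.96, -0.036, 0.278, 0.01]
force: [-1.0, -0.6, 1.5]
grip_width: 0.064
t: 10.57
tool_pos: [0.5423, 0.1398, 0.1441]
ee_rot: [0.961, -0.036, 0.274, 0.011]
force: [0.9, 0.8, -0.6]
grip_width: 0.0636
t: 10.98
tool_pos: [0.4733, 0.1455, 0.2603]
ee_rot: [0.96, -0.037, 0.277, 0.01]
force: [-0.2, -0.8, -0.4]
grip_width: 0.0638
```

```bash
python3 -m jog '[[[0,0,0],[0,-5.35,0],0.05],[[0,0,0],[0,-5.35,0],0.05],[[0,0,0],[0,-5.35,0],0.05],[[0,0,0],[0,-5.35,0],0.05],[[0,0,0],[0,-5.35,0],0.05]]' && python3 -m jog '[[[0,0,0],[0,-5.35,0],0.05],[[0,0,0],[0,0,-4.3],0.05],[[0,0.01,0],[0,0,0],0.05],[[-0.003,0.025,0],[0,0,0],0.05],[[-0.005,0.03,0],[0,0,0],0.05]]' && python3 -m jog '[[[-0.005,0.03,0],[0,0,0],0.05],[[-0.005,0.03,0],[0,0,0],0.05],[[-0.005,0.03,0],[0,0,0],0.05],[[-0.005,0.03,0],[0,0,0],0.05],[[-0.002,0.03,0],[0,0,0],0.05]]' && python3 -m jog '[[[0,0.03,0],[0,0,0],0.05],[[0,0.015,0],[0,0,0],0.05],[[0,0.005,0],[0,0,0],0.05],[[0,0,0],[0,0,0],0.05],[[0,0,0],[0,0,0],0.05]]'
python3 - <<'E'
from h import *
to([.4433,-.1205,.24]);s=manip.get_state();print(s["q"].round(2))
f=grab("wrist","w6");g=grab("scene","s6");h=grab("side","sd6")
import pickle;pickle.dump((f,g,h,s),open("w6.p","wb"))
c=cv2.resize(g["frame"][130:260,370:470],(370,480),interpolation=cv2.INTER_CUBIC);d=cv2.resize(h["frame"][200:420,240:440],(430,480))
cv2.imwrite("pics/m6.png",cv2.resize(np.hstack([f["frame"][100:420,130:490][::1].repeat(1,0) if 0 else cv2.resize(f["frame"][130:370,130:490],(540,360)),np.zeros((360,0,3),np.uint8)]),(540,360))[:,:,::-1])
a=cv2.imread("pics/m6.png");o=np.zeros((480,800,3),np.uint8);o[:296,:444]=cv2.resize(a,(444,296));o[:,444:]=cv2.resize(c,(356,480))[:,:,::-1];cv2.imwrite("pics/m6.png",o)
E
```

```text
t: 11.4
tool_pos: [0.4742, 0.1455, 0.2582]
ee_rot: [0.998, -0.038, 0.045, 0.001]
force: [0.2, 0.7, -1.5]
grip_width: 0.0636
t: 11.82
tool_pos: [0.4661, 0.0803, 0.257]
ee_rot: [1.0, 0.0, 0.0, 0.0]
force: [1.1, -0.6, -1.3]
grip_width: 0.0636
t: 12.23
tool_pos: [0.4429, -0.0709, 0.258]
ee_rot: [1.0, -0.001, 0.001, 0.001]
force: [-0.1, -0.1, -1.0]
grip_width: 0.0636
t: 12.65
tool_pos: [0.4442, -0.119, 0.2574]
ee_rot: [1.0, -0.001, 0.0, -0.0]
force: [-0.2, 0.7, -0.8]
grip_width: 0.0635
tcp [ 0.4442 -0.119   0.2574] 
R [[1.0, -0.001, 0.001], [-0.001, -1.0, 0.0], [0.001, -0.0, -1.0]] 
shift tool [-0.0009  0.0015  0.0174]
[-0.34 -0.28  1.53  0.    1.89  1.24]
```

View pics/m6.png

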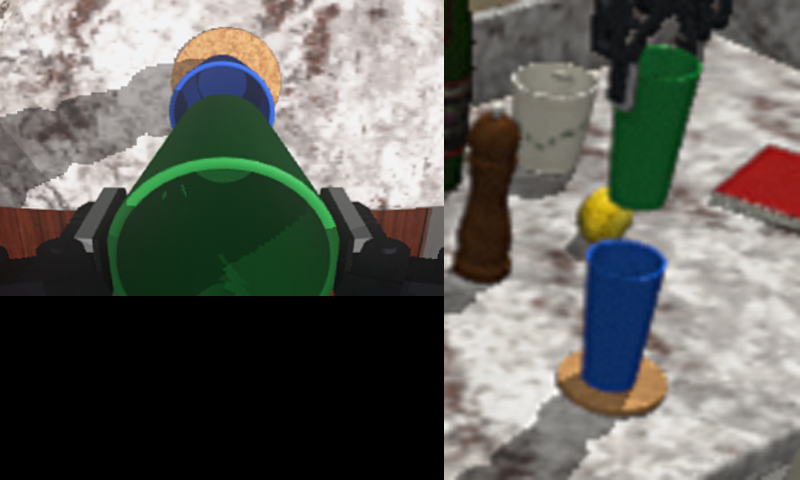

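The wrist view shows green held with its foot just short of, and over, the blue rim. The scene view shows green (foot at montage (637,205)) nearly vertical above blue (rim at (625,260)). I'll fit both in both cameras to get the relative offset.

```bash
cat >> h.py <<'E'
def silP(q,s=4):
    m=np.zeros((480*s,640*s),np.uint8);cv2.fillConvexPoly(m,cv2.convexHull(((q+.5)*s).astype(np.float32)).astype(np.int32),1)
    return cv2.resize(m.astype(np.float32),(640,480),interpolation=cv2.INTER_AREA)
def cmask(f,c):
    h=cv2.cvtColor(f["frame"],cv2.COLOR_RGB2HSV);a,b=dict(green=(50,85),orange=(4,16),blue=(103,127))[c]
    m=((h[...,0]>=a)&(h[...,0]<=b)&(h[...,1]>(190 if c=="orange" else 110))&(h[...,2]>15)).astype(np.uint8)
    return cv2.morphologyEx(m,cv2.MORPH_CLOSE,np.ones((5,5))).astype(np.float32)
def fit(P,views,x0,d):
    # views: (frame,projfn,colour,[boxes x0 y0 x1 y1],weight)
    V=[]
    for f,pf,c,bs,w in views:
        r=np.zeros((480,640),np.float32)
        for b in bs:r[b[1]:b[3],b[0]:b[2]]=1
        V.append((f,pf,cmask(f,c),r,w))
    cost=lambda p:sum(w*(np.abs(silP(pf(f,P(p)))-m)*r).sum() for f,pf,m,r,w in V)
    x0=np.array(x0,float)
    r=minimize(cost,x0,method="Nelder-Mead",options=dict(maxiter=600,initial_simplex=x0+np.vstack([0*x0,np.diag(d)])))
    return r.x,[round(float((np.abs(silP(pf(f,P(r.x)))-m)*q).sum()),1) for f,pf,m,q,w in V],[float((m*q).sum()) for _,_,m,q,_ in V]
up=lambda p:cup(np.r_[p[:2],.008],np.array([0,0,1.]))
held=lambda p:cup(np.r_[p[:2],p[2]],np.array([p[3],p[4],1.]))
E
python3 - <<'E'
from h import *
import pickle;f,g,h,s=pickle.load(open("w6.p","rb"));t=s["tool_pos"];print(t)
sb=[(395,190,450,242)]
print("blue scene",fit(up,[(g,proj,"blue",sb,1)],[.443,-.12],[.01,.01]))
x0=[t[0],t[1],t[2]-.0755,0,0];d=[.006,.006,.006,.05,.05]
wv=(f,wproj,"green",[(200,130,420,284)],1);sv=(g,proj,"green",[(405,162,445,195),(425,138,450,162)],4)
for v in([sv],[wv],[wv,sv]):
    r=fit(held,v,x0,d);print(r[0].round(4),r[1:], "rim",(r[0][:2]+.115*r[0][3:]).round(4))
E
```

```text
[ 0.44415075 -0.11900067  0.25740855]
blue scene (array([ 0.44804921, -0.11894306]), [61.3], [718.0])
[ 0.4442 -0.1171  0.1807  0.0035  0.0284] ([61.1], [714.0]) rim [ 0.4446 -0.1138]
[ 0.4394 -0.1228  0.1885  0.0494  0.0406] ([333.8], [6221.0]) rim [ 0.4451 -0.1181]
[ 0.4399 -0.1211  0.1787  0.0276  0.02  ] ([561.1, 120.0], [6221.0, 714.0]) rim [ 0.4431 -0.1188]
```

```bash
python3 -m jog '[[[-0.0005,0.001,0.01],[0,0,0],0.05],[[0,0,0.015],[0,0,0],0.05],[[0,0,0.015],[0,0,0],0.05],[[0,0,0.01],[0,0,0],0.05],[[0,0,0],[0,0,0],0.05]]' && python3 -m jog '[[[0,0,0.01],[0,0,0],0.05],[[0,0,0.01],[0,0,0],0.05],[[0,0,0],[0,0,0],0.05]]'
python3 - <<'E'
from h import *
f=grab("wrist","w7");g=grab("scene","s7")
c=cv2.resize(g["frame"][150:250,385:460],(420,560),interpolation=cv2.INTER_CUBIC)
o=np.zeros((560,780,3),np.uint8);o[:240,:360]=f["frame"][130:370,130:490];o[:,360:]=c;cv2.imwrite("pics/m7.png",o[:,:,::-1])
E
```

```text
t: 13.22
tool_pos: [0.4431, -0.1196, 0.2036]
ee_rot: [1.0, 0.0, -0.002, -0.001]
force: [0.0, -0.4, -1.0]
grip_width: 0.0637
t: 13.47
tool_pos: [0.4435, -0.1202, 0.1848]
ee_rot: [1.0, -0.0, -0.001, -0.0]
force: [-0.4, 0.4, -0.7]
grip_width: 0.0638
```

View pics/m7.png

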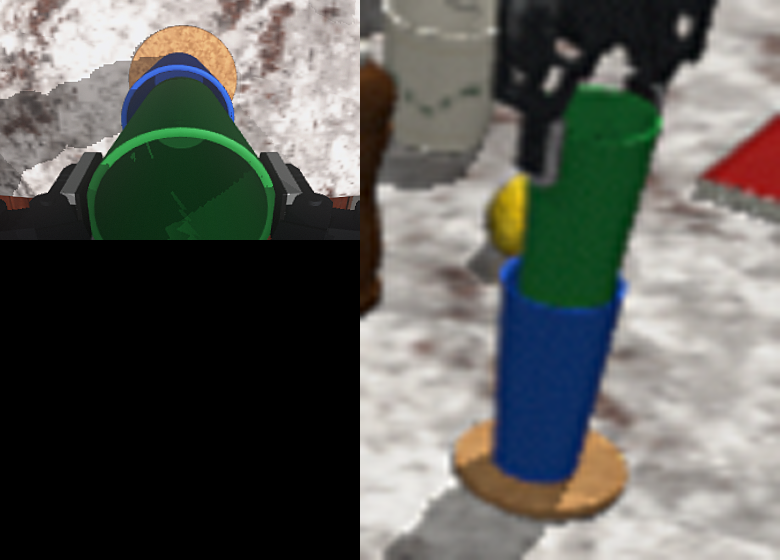

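Green's foot has entered the blue rim cleanly, about 1–2 mm toward −y of centre. I'll correct +y by 1 mm and lower it in small steps.

```bash
python3 -m jog '[[[0,-0.0012,0.006],[0,0,0],0.05],[[0,0,0.007],[0,0,0],0.05],[[0,0,0.007],[0,0,0],0.05],[[0,0,0.005],[0,0,0],0.05],[[0,0,0],[0,0,0],0.05]]' && python3 -m jog '[[[0,0,0.005],[0,0,0],0.05],[[0,0,0.005],[0,0,0],0.05],[[0,0,0],[0,0,0],0.05]]'&& python3 -m jog '[[[0,0,0.003],[0,0,0],0.05],[[0,0,0.003],[0,0,0],0.05],[[0,0,0],[0,0,0],0.05]]'
```

```text
t: 13.98
tool_pos: [0.4434, -0.1191, 0.1601]
ee_rot: [1.0, -0.0, -0.001, -0.0]
force: [-0.2, -0.6, -1.0]
grip_width: 0.0637
t: 14.23
tool_pos: [0.4437, -0.1191, 0.1507]
ee_rot: [1.0, -0.0, -0.001, -0.0]
force: [-0.9, -0.5, -1.2]
grip_width: 0.0637
t: 14.48
tool_pos: [0.4439, -0.1192, 0.1453]
ee_rot: [1.0, -0.0, -0.0, -0.0]
force: [-0.2, 1.0, -1.2]
grip_width: 0.0638
```

```bash
python3 -m jog '[[[0,0,0.003],[0,0,0],0.05],[[0,0,0.003],[0,0,0],0.05],[[0,0,0],[0,0,0],0.05]]'&& python3 -m jog '[[[0,0,0.002],[0,0,0],0.05],[[0,0,0.002],[0,0,0],0.05],[[0,0,0],[0,0,0],0.05]]' && python3 -m jog '[[[0,0,0.001],[0,0,0],0.05],[[0,0,0.001],[0,0,0],0.05],[[0,0,0],[0,0,0],0.05]]'
```

```text
t: 14.73
tool_pos: [0.4439, -0.1191, 0.1393]
ee_rot: [1.0, -0.0, -0.0, -0.0]
force: [0.5, -0.1, -1.1]
grip_width: 0.0634
t: 14.98
tool_pos: [0.444, -0.1192, 0.1355]
ee_rot: [1.0, -0.0, -0.0, -0.0]
force: [-0.3, 0.8, -0.8]
grip_width: 0.0634
t: 15.23
tool_pos: [0.4441, -0.1192, 0.1339]
ee_rot: [1.0, -0.0, 0.0, -0.0]
force: [-0.2, -0.6, -0.6]
grip_width: 0.0633
```

```bash
python3 -m jog '[[[0,0,0.001],[0,0,0],0.05],[[0,0,0.001],[0,0,0],0.05],[[0,0,0],[0,0,0],0.05]]'&& python3 -m jog '[[[0,0,0.001],[0,0,0],0.05],[[0,0,0],[0,0,0],0.05]]' && python3 -m jog '[[[0,0,0.001],[0,0,0],0.05],[[0,0,0],[0,0,0],0.05]]'
```

```text
t: 15.48
tool_pos: [0.4441, -0.1192, 0.1318]
ee_rot: [1.0, -0.0, -0.0, -0.0]
force: [0.5, -0.1, -0.5]
grip_width: 0.0635
t: 15.65
tool_pos: [0.4442, -0.1192, 0.1311]
ee_rot: [1.0, -0.0, 0.0, -0.0]
force: [-0.1, 0.5, 0.4]
grip_width: 0.0636
t: 15.82
tool_pos: [0.4445, -0.1193, 0.1305]
ee_rot: [1.0, -0.0, 0.001, 0.0]
force: [0.8, 1.8, 2.7]
grip_width: 0.0637
```

```bash
python3 -m jog '[[[0,0,0.0005],[0,0,0],0.05],[[0,0,0],[0,0,0],0.05],[[0,0,0],[0,0,0],0.05]]'; python3 - <<'E'
from h import *
f=grab("wrist","w8");g=grab("scene","s8")
print("blue",fit(up,[(g,proj,"blue",[(395,205,450,242)],1)],[.443,-.12],[.01,.01]))
t=manip.get_state()["tool_pos"]
c=cv2.resize(g["frame"][160:250,385:460],(450,540),interpolation=cv2.INTER_CUBIC)
o=np.zeros((540,810,3),np.uint8);o[:240,:360]=f["frame"][130:370,130:490];o[:,360:]=c;cv2.imwrite("pics/m8.png",o[:,:800,::-1])
E
```

```text
t: 16.07
tool_pos: [0.4446, -0.1193, 0.1304]
ee_rot: [1.0, -0.0, 0.001, 0.0]
force: [0.4, 1.2, 5.5]
grip_width: 0.0636
blue (array([ 0.4495078 , -0.12237617]), [37.5], [524.0])
```

View pics/m8.png

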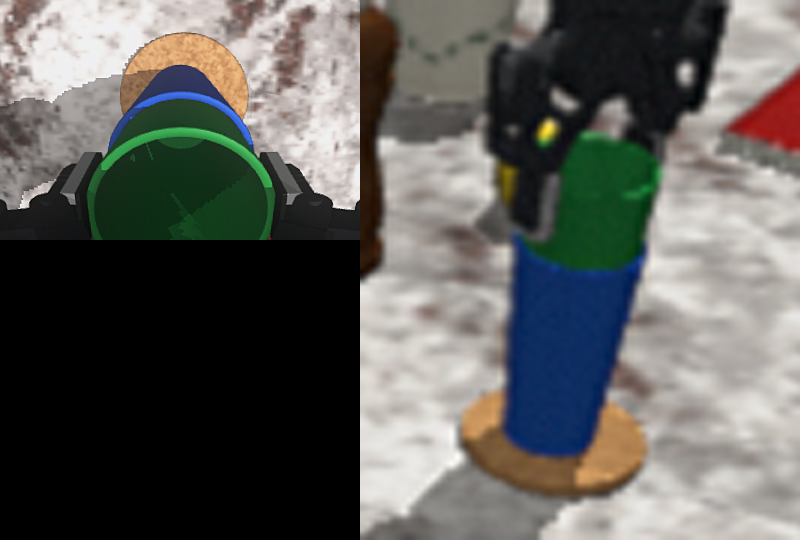

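Green sits seated in blue, with both upright on the coaster and fingertips just above the blue rim. I'll ease off and release.

```bash
python3 -m jog '[[[0,0,-0.0007],[0,0,0],0.05],[[0,0,0],[0,0,0],0.066],[[0,0,0],[0,0,0],0.069],[[0,0,0],[0,0,0],0.075],[[0,0,0],[0,0,0],0.085]]' && python3 -m jog '[[[0,0,0],[0,0,0],0.085],[[0,0,-0.005],[0,0,0],0.085],[[0,0,-0.02],[0,0,0],0.085],[[0,0,-0.035],[0,0,0],0.085],[[0,0,-0.04],[0,0,0],0.085]]' && python3 -m jog '[[[0,0,-0.04],[0,0,0],0.085],[[0,0,-0.03],[0,0,0],0.085],[[0,0,-0.01],[0,0,0],0.085],[[0,0,0],[0,0,0],0.085],[[0,0,0],[0,0,0],0.085]]'
python3 - <<'E'
from h import *
import pickle;from scipy.optimize import least_squares
f=grab("wrist","w9");g=grab("scene","s9");pickle.dump((f,g),open("w9.p","wb"))
m=cmask(f,"green");m[:,:200]=0;m[:,420:]=0;m[:120]=0;m[320:]=0
m=cv2.morphologyEx(m,cv2.MORPH_OPEN,np.ones((3,3)));ys,xs=np.where(m);e=(xs.min(),xs.max(),ys.min(),ys.max());print(e,f["position"])
print("blue",fit(up,[(g,proj,"blue",[(395,205,450,242)],1)],[.443,-.12],[.01,.01]))
r=fit(held,[(g,proj,"green",[(395,160,450,202)],1),(g,proj,"blue",[(1,1,2,2)],1)],[.444,-.12,.052,0,0],[.006,.006,.006,.03,.03]);print(r)
c=cv2.resize(g["frame"][160:250,385:460],(450,540),interpolation=cv2.INTER_CUBIC)
o=np.zeros((540,810,3),np.uint8);o[:240,:360]=f["frame"][130:370,130:490];o[:,360:]=c;cv2.imwrite("pics/m9.png",o[:,:800,::-1])
E
```

```text
t: 16.58
tool_pos: [0.4438, -0.1193, 0.1297]
ee_rot: [1.0, -0.0, -0.0, -0.0]
force: [-1.0, 0.5, -0.3]
grip_width: 0.084
t: 17.0
tool_pos: [0.443, -0.1189, 0.2294]
ee_rot: [1.0, -0.0, -0.002, -0.001]
force: [0.8, -0.3, 0.6]
grip_width: 0.0852
t: 17.42
tool_pos: [0.4442, -0.1193, 0.3098]
ee_rot: [1.0, -0.0, 0.0, 0.0]
force: [-0.1, -0.9, -1.0]
grip_width: 0.0848
(np.int64(270), np.int64(350), np.int64(177), np.int64(256)) [ 0.51317012 -0.11916757  0.4518555 ]
blue (array([ 0.45078592, -0.12364875]), [38.8], [519.0])
(array([ 0.44361879, -0.11910058,  0.04954826,  0.00078935,  0.02655157]), [33.8, 0.0], [377.0, 0.0])
```

View pics/m9.png

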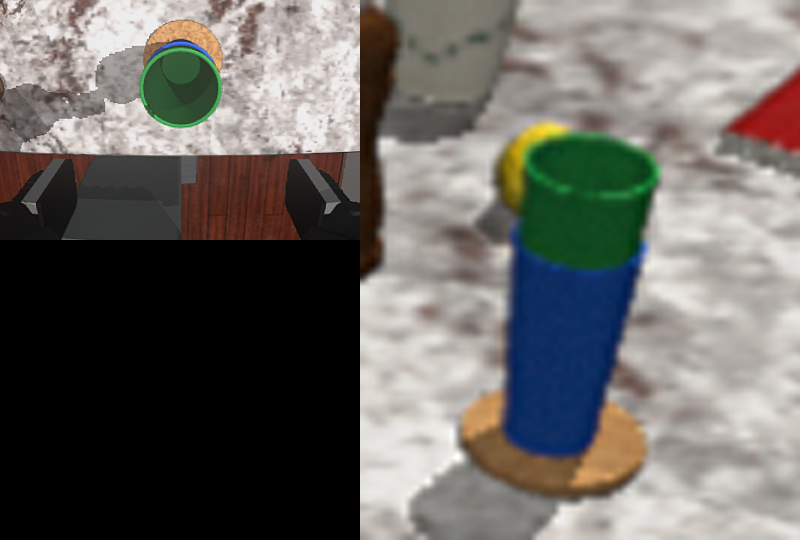

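Green is nested and let go, standing straight. I've used all my pictures, so from here on I work from numbers. Next is orange.

```bash
python3 -m jog '[[[0,-0.02,0],[0,0,0],0.085],[[0.004,-0.035,0],[0,0,0],0.085],[[0.004,-0.04,0],[0,0,0],0.085],[[0.004,-0.04,0],[0,0,0],0.085],[[0.004,-0.04,0],[0,0,0],0.085]]' && python3 -m jog '[[[0.004,-0.04,0],[0,0,0],0.085],[[0.004,-0.04,0],[0,0,0],0.085],[[0.004,-0.04,0],[0,0,0],0.085],[[0.004,-0.04,0],[0,0,0],0.085],[[0.003,-0.03,0],[0,0,0],0.085]]' && python3 -m jog '[[[0.001,-0.02,0],[0,0,0],0.085],[[0,-0.01,0],[0,0,0],0.085],[[0,0,0],[0,0,3.9],0.085],[[0,0,0],[0,5.35,0],0.085],[[0,0,0],[0,5.35,0],0.085]]' && python3 -m jog '[[[0,0,0],[0,5.35,0],0.085],[[0,0,0],[0,5.35,0],0.085],[[0,0,0],[0,5.35,0],0.085],[[0,0,0],[0,5.35,0],0.085],[[0,0,0],[0,0,0],0.085]]' && python3 -m jog '[[[0,0,0],[0,0,0],0.085]]'
python3 - <<'E'
from h import *
import pickle;from scipy.optimize import least_squares
a=np.array([-.530,.036,.847]);o=np.array([.6136,.2762,.052]);to(o+a*.16);print(manip.get_state()["q"].round(2))
f,g=pickle.load(open("w9.p","rb"));e=(270,350.5,177,256.5)
def c(p):
    q=wproj(f,ring(np.r_[p,.167],np.array([0,0,1.]),0,.033));return np.r_[q[:,0].min()-e[0],q[:,0].max()-e[1],q[:,1].min()-e[2],q[:,1].max()-e[3]]
s=least_squares(c,[.444,-.121],diff_step=1e-3);print("green rim",s.x,s.fun)
E
```

```text
t: 17.93
tool_pos: [0.4595, 0.0573, 0.3078]
ee_rot: [1.0, -0.001, -0.002, 0.0]
force: [1.6, -1.4, 0.3]
grip_width: 0.0849
t: 18.35
tool_pos: [0.4784, 0.2486, 0.3072]
ee_rot: [1.0, 0.001, -0.002, 0.001]
force: [1.2, 0.1, -0.4]
grip_width: 0.085
t: 18.77
tool_pos: [0.4813, 0.2749, 0.3072]
ee_rot: [0.995, -0.035, 0.093, 0.005]
force: [0.0, 0.9, 0.3]
grip_width: 0.0847
t: 19.18
tool_pos: [0.478, 0.2748, 0.3058]
ee_rot: [0.961, -0.032, 0.276, 0.011]
force: [-1.1, 0.0, 0.3]
grip_width: 0.0852
t: 19.27
tool_pos: [0.4791, 0.2752, 0.3082]
ee_rot: [0.961, -0.032, 0.275, 0.01]
force: [-0.1, -0.0, 0.7]
grip_width: 0.0846
tcp [0.4791 0.2752 0.3082] 
R [[0.847, -0.068, 0.527], [-0.056, -0.998, -0.037], [0.528, 0.002, -0.849]] 
shift tool [-0.022  -0.0104  0.1284]
[ 0.68 -0.4   1.63 -0.37  1.49  2.27]
green rim [ 0.44568481 -0.1191562 ] [-1.46381288  1.46394033 -0.72942901  0.89305699]
```

```bash
python3 -m jog '[[[-0.006,-0.002,0.02],[0,0,0],0.085],[[-0.006,-0.003,0.035],[0,0,0],0.085],[[-0.005,-0.003,0.035],[0,0,0],0.085],[[-0.005,-0.002,0.028],[0,0,0],0.085],[[0,0,0.01],[0,0,0],0.085]]' && python3 -m jog '[[[0,0,0],[0,0,0],0.085],[[0,0,0],[0,0,0],0.085],[[0,0,0],[0,0,0],0.085]]'
python3 - <<'E'
from h import *
a=np.array([-.530,.036,.847]);o=np.array([.6136,.2762,.052])
f=grab("wrist","w10");to(o+a*.078);print(manip.get_state()["q"].round(2))
m=cmask(f,"orange");m[:,:225]=0;m[:,420:]=0;m[:150]=0;m[345:]=0
m=cv2.morphologyEx(m,cv2.MORPH_OPEN,np.ones((3,3)));n,l,s,c=cv2.connectedComponentsWithStats((m>0).astype(np.uint8))
print(s[s[:,4]>100]);q=wproj(f,cup(o,a)[48:]);print("pred rim",q.min(0),q.max(0))
P=lambda p:cup(np.array([p[0],p[1],p[2]]),np.array([p[3],p[4],.847]))
print(fit(P,[(f,wproj,"orange",[(225,195,420,345)],1)],[*o,a[0],a[1]],[.005,.005,.005,.03,.03]))
E
```

```text
t: 19.68
tool_pos: [0.5303, 0.2805, 0.1836]
ee_rot: [0.962, -0.033, 0.272, 0.012]
force: [-0.4, 0.1, -0.6]
grip_width: 0.0847
t: 19.93
tool_pos: [0.5311, 0.2826, 0.1932]
ee_rot: [0.96, -0.034, 0.278, 0.009]
force: [0.0, 0.9, 0.6]
grip_width: 0.0854
tcp [0.531  0.2828 0.1935] 
R [[0.843, -0.069, 0.533], [-0.06, -0.998, -0.034], [0.534, -0.003, -0.845]] 
shift tool [-0.0053  0.0011  0.0859]
[ 0.63 -0.3   1.76 -0.37  1.25  2.3 ]
[[     0      0    640    480 296586]
 [   253    193    119    129  10614]]
pred rim [252.33794002 209.57313242] [371.698465   321.31589893]
(array([ 0.61404295,  0.27564776,  0.04966865, -0.53885228,  0.04114804]), [721.6], [10581.0])
```

Orange's rim matches the prediction within 1 px. I'll let the arm settle, then go in.

```bash
python3 -m jog '[[[0,0,0],[0,0,0],0.085],[[0,0,0],[0,0,0],0.085],[[0,0,0],[0,0,0],0.085],[[0,0,0],[0,0,0],0.085]]'; python3 -c "
from h import *
a=np.array([-.530,.036,.847]);o=np.array([.6136,.2762,.052]);to(o+a*.078)"
```

```text
t: 20.32
tool_pos: [0.5302, 0.2826, 0.1908]
ee_rot: [0.96, -0.033, 0.277, 0.009]
force: [0.4, -0.0, -0.2]
grip_width: 0.0851
tcp [0.5302 0.2826 0.1908] 
R [[0.845, -0.068, 0.531], [-0.058, -0.998, -0.036], [0.532, -0.001, -0.847]] 
shift tool [-0.0029  0.0007  0.084 ]
```

```bash
python3 -m jog '[[[-0.003,0.001,0.01],[0,0,0],0.085],[[0,0,0.02],[0,0,0],0.085],[[0,0,0.02],[0,0,0],0.085],[[0,0,0.02],[0,0,0],0.085],[[0,0,0.01],[0,0,0],0.085]]' 25 && python3 -m jog '[[[0,0,0.003],[0,0,0],0.085],[[0,0,0],[0,0,0],0.085],[[0,0,0],[0,0,0],0.07],[[0,0,0],[0,0,0],0.05],[[0,0,0],[0,0,0],0.05]]' && python3 -m jog '[[[0,0,0],[0,0,0],0.05],[[0,0,0],[0,0,0],0.05],[[0,0,0],[0,0,0],0.05],[[0,0,-0.004],[0,0,0],0.05],[[0,0,-0.01],[0,0,0],0.05]]' && python3 -m jog '[[[0,0,-0.02],[0,0,0],0.05],[[0,0,-0.03],[0,0,0],0.05],[[0,0,-0.03],[0,0,0],0.05],[[0,0,-0.03],[0,0,0],0.05],[[0,0,-0.03],[0,0,0],0.05]]' && python3 -m jog '[[[0,0,-0.03],[0,0,0],0.05],[[0,0,-0.02],[0,0,0],0.05],[[0,0,0],[0,0,0],0.05],[[0,0,0],[0,0,0],0.05]]'
```

```text
t: 20.73
tool_pos: [0.5697, 0.2776, 0.1166]
ee_rot: [0.961, -0.033, 0.275, 0.011]
force: [0.3, -0.2, -0.1]
grip_width: 0.0852
t: 21.15
tool_pos: [0.572, 0.2791, 0.1202]
ee_rot: [0.96, -0.033, 0.277, 0.009]
force: [-0.1, -0.7, -1.3]
grip_width: 0.0638
t: 21.57
tool_pos: [0.5636, 0.2786, 0.1284]
ee_rot: [0.961, -0.033, 0.275, 0.01]
force: [0.9, 1.3, -0.7]
grip_width: 0.0636
t: 21.98
tool_pos: [0.4885, 0.2837, 0.2495]
ee_rot: [0.961, -0.033, 0.276, 0.01]
force: [0.2, 0.9, -0.6]
grip_width: 0.0636
t: 22.32
tool_pos: [0.4632, 0.2863, 0.292]
ee_rot: [0.96, -0.033, 0.277, 0.009]
force: [0.6, 0.5, -1.8]
grip_width: 0.0638
```

```bash
python3 -m jog '[[[0,0,0],[0,-5.35,0],0.05],[[0,0,0],[0,-5.35,0],0.05],[[0,0,0],[0,-5.35,0],0.05],[[0,0,0],[0,-5.35,0],0.05],[[0,0,0],[0,-5.35,0],0.05]]' && python3 -m jog '[[[0,0,0],[0,-5.35,0],0.05],[[0,0,0],[0,0,-3.9],0.05],[[0,0.01,0],[0,0,0],0.05],[[-0.002,0.025,0],[0,0,0],0.05],[[-0.002,0.035,0],[0,0,0],0.05]]' && python3 -m jog '[[[-0.002,0.035,0],[0,0,0],0.05],[[-0.002,0.035,0],[0,0,0],0.05],[[-0.002,0.035,0],[0,0,0],0.05],[[-0.002,0.035,0],[0,0,0],0.05],[[-0.002,0.035,0],[0,0,0],0.05]]' && python3 -m jog '[[[-0.002,0.035,0],[0,0,0],0.05],[[-0.002,0.035,0],[0,0,0],0.05],[[-0.001,0.035,0],[0,0,0],0.05],[[0,0.025,0],[0,0,0],0.05],[[0,0.02,0],[0,0,0],0.05]]' && python3 -m jog '[[[0,0.01,0],[0,0,0],0.05],[[0,0,0],[0,0,0],0.05],[[0,0,0],[0,0,0],0.05],[[0,0,0],[0,0,0],0.05]]'
python3 -c "
from h import *
to([.4443,-.1192,.27])"
```

```text
t: 22.73
tool_pos: [0.4637, 0.2853, 0.2887]
ee_rot: [0.998, -0.034, 0.043, 0.002]
force: [-0.1, 0.6, -0.9]
grip_width: 0.0635
t: 23.15
tool_pos: [0.4591, 0.2157, 0.2882]
ee_rot: [1.0, -0.0, -0.002, 0.001]
force: [0.8, 0.3, -1.0]
grip_width: 0.0635
t: 23.57
tool_pos: [0.4482, 0.0388, 0.2895]
ee_rot: [1.0, -0.001, -0.0, 0.0]
force: [0.7, -0.5, -0.1]
grip_width: 0.0635
t: 23.98
tool_pos: [0.443, -0.1117, 0.2895]
ee_rot: [1.0, -0.002, -0.001, 0.0]
force: [0.7, 0.4, -1.3]
grip_width: 0.0638
t: 24.32
tool_pos: [0.4442, -0.1182, 0.2907]
ee_rot: [1.0, -0.0, -0.0, -0.0]
force: [-0.5, 0.7, -0.9]
grip_width: 0.0635
tcp [ 0.4442 -0.1182  0.2907] 
R [[1.0, -0.0, -0.0], [-0.0, -1.0, 0.001], [-0.0, -0.001, -1.0]] 
shift tool [0.0001 0.0011 0.0207]
```

```bash
python3 -m jog '[[[0,0.001,0.01],[0,0,0],0.05],[[0,0,0.015],[0,0,0],0.05],[[0,0,0.008],[0,0,0],0.05],[[0,0,0],[0,0,0],0.05],[[0,0,0],[0,0,0],0.05]]'
python3 - <<'E'
from h import *
f=grab("wrist","w11");g=grab("scene","s11");t=manip.get_state()["tool_pos"]
d=[.006,.006,.006,.05,.05]
wv=(f,wproj,"orange",[(200,130,420,284)],1);sv=(g,proj,"orange",[(400,100,455,186)],4)
for v in([wv],[wv,sv]):
    r=fit(held,v,[t[0],t[1],t[2]-.0755,0,0],d);print((r[0][:3]-t).round(4),r[0][3:].round(3),r[1:])
# row-wise centre lines in the scene picture
for c in("orange","green"):
    m=cmask(g,c)
    for y in range(130,205,4):
        x=np.where(m[y,395:455])[0]
        if len(x)>5: print(c,y,x.min()+395,x.max()+395,end="; ")
for c in("orange","green"):
    m=cmask(f,c);print()
    for y in range(130,285,6):
        x=np.where(m[y,200:420])[0]
        if len(x)>5: print(c,y,x.min()+200,x.max()+200,end="; ")
E
```

```text
t: 24.73
tool_pos: [0.444, -0.1195, 0.2572]
ee_rot: [1.0, 0.0, -0.001, -0.0]
force: [0.3, -0.3, -0.9]
grip_width: 0.0638
[-0.0145 -0.0027 -0.0769] [0.111 0.022] ([872.4], [4722.0])
[-0.012  -0.0036 -0.0779] [0.048 0.061] ([901.2, 301.2], [4722.0, 723.0])
orange 142 429 434; orange 146 425 441; orange 150 425 441; orange 154 425 439; orange 158 424 438; orange 162 418 437; orange 166 418 436; orange 170 418 435; orange 174 418 434; orange 178 417 433; orange 182 417 432; orange 186 422 429; green 186 413 433; green 190 413 433; green 194 412 432; green 198 412 431; green 202 415 429; 
orange 226 305 332; orange 232 299 340; orange 238 295 343; orange 244 285 357; orange 250 261 350; orange 256 257 365; orange 262 275 369; orange 268 248 373; orange 274 244 377; orange 280 240 382; 
green 190 293 328; green 196 281 339; green 202 274 346; green 208 270 351; green 214 266 354; green 220 264 356; green 226 262 358; green 232 262 359; green 238 262 359;
```

The row-wise centre lines of orange and green agree within about 1 px in both cameras. I'll lower with force checks, expecting rest near TCP z 0.1745.

```bash
python3 -m jog '[[[0,0,0.008],[0,0,0],0.05],[[0,0,0.01],[0,0,0],0.05],[[0,0,0.008],[0,0,0],0.05],[[0,0,0],[0,0,0],0.05]]' && python3 -m jog '[[[0,0,0.008],[0,0,0],0.05],[[0,0,0.008],[0,0,0],0.05],[[0,0,0.006],[0,0,0],0.05],[[0,0,0],[0,0,0],0.05]]' && python3 -m jog '[[[0,0,0.005],[0,0,0],0.05],[[0,0,0.005],[0,0,0],0.05],[[0,0,0.003],[0,0,0],0.05],[[0,0,0],[0,0,0],0.05]]'
```

```text
t: 25.17
tool_pos: [0.4436, -0.1199, 0.2291]
ee_rot: [1.0, -0.0, -0.002, -0.001]
force: [0.1, 0.1, -0.5]
grip_width: 0.0637
t: 25.5
tool_pos: [0.4437, -0.1199, 0.208]
ee_rot: [1.0, -0.0, -0.001, -0.0]
force: [-0.0, 0.8, -0.7]
grip_width: 0.0639
t: 25.83
tool_pos: [0.444, -0.12, 0.1961]
ee_rot: [1.0, -0.0, -0.001, -0.0]
force: [-1.0, -0.0, -0.2]
grip_width: 0.0635
```

```bash
python3 -m jog '[[[0,0,0.003],[0,0,0],0.05],[[0,0,0.003],[0,0,0],0.05],[[0,0,0],[0,0,0],0.05]]' && python3 -m jog '[[[0,0,0.002],[0,0,0],0.05],[[0,0,0.002],[0,0,0],0.05],[[0,0,0],[0,0,0],0.05]]'
```

```text
t: 26.08
tool_pos: [0.4441, -0.12, 0.1903]
ee_rot: [1.0, -0.0, -0.0, -0.0]
force: [-0.0, -0.3, -0.7]
grip_width: 0.0637
t: 26.33
tool_pos: [0.4442, -0.12, 0.1866]
ee_rot: [1.0, -0.0, -0.0, -0.0]
force: [0.3, 0.1, -0.9]
grip_width: 0.0635
```

```bash
python3 -m jog '[[[0,0,0.002],[0,0,0],0.05],[[0,0,0.002],[0,0,0],0.05],[[0,0,0],[0,0,0],0.05]]' && python3 -m jog '[[[0,0,0.001],[0,0,0],0.05],[[0,0,0.001],[0,0,0],0.05],[[0,0,0],[0,0,0],0.05]]' && python3 -m jog '[[[0,0,0.001],[0,0,0],0.05],[[0,0,0.001],[0,0,0],0.05],[[0,0,0],[0,0,0],0.05]]'
```

```text
t: 26.58
tool_pos: [0.4442, -0.12, 0.1825]
ee_rot: [1.0, -0.0, -0.0, -0.0]
force: [0.3, 0.4, -0.7]
grip_width: 0.0639
t: 26.83
tool_pos: [0.4442, -0.1201, 0.1808]
ee_rot: [1.0, -0.0, -0.0, -0.0]
force: [-0.3, -1.0, -1.3]
grip_width: 0.0635
t: 27.08
tool_pos: [0.4442, -0.1201, 0.1787]
ee_rot: [1.0, -0.0, -0.0, -0.0]
force: [0.8, -0.0, -0.7]
grip_width: 0.0631
```

```bash
python3 -m jog '[[[0,0,0.001],[0,0,0],0.05],[[0,0,0],[0,0,0],0.05]]' && python3 -m jog '[[[0,0,0.001],[0,0,0],0.05],[[0,0,0],[0,0,0],0.05]]' && python3 -m jog '[[[0,0,0.001],[0,0,0],0.05],[[0,0,0],[0,0,0],0.05]]'
```

```text
t: 27.25
tool_pos: [0.4442, -0.1201, 0.1777]
ee_rot: [1.0, -0.0, -0.0, -0.0]
force: [0.5, 0.5, -0.7]
grip_width: 0.0634
t: 27.42
tool_pos: [0.4442, -0.1201, 0.1768]
ee_rot: [1.0, -0.0, -0.0, -0.0]
force: [0.2, 0.3, -0.6]
grip_width: 0.0636
t: 27.58
tool_pos: [0.4443, -0.1201, 0.1758]
ee_rot: [1.0, -0.0, -0.0, -0.0]
force: [0.1, 0.4, 0.5]
grip_width: 0.0638
```

```bash
python3 -m jog '[[[0,0,0.0007],[0,0,0],0.05],[[0,0,0],[0,0,0],0.05],[[0,0,0],[0,0,0],0.05]]'
```

```text
t: 27.83
tool_pos: [0.4443, -0.1201, 0.1752]
ee_rot: [1.0, -0.0, -0.0, -0.0]
force: [0.3, 1.3, -0.7]
grip_width: 0.064
```

```bash
python3 -m jog '[[[0,0,0.0007],[0,0,0],0.05],[[0,0,0],[0,0,0],0.05],[[0,0,0],[0,0,0],0.05]]' ; python3 -m jog '[[[0,0,0],[0,0,0],0.05]]'
```

```text
t: 28.08
tool_pos: [0.4443, -0.12, 0.1746]
ee_rot: [1.0, -0.0, 0.0, -0.0]
force: [1.0, 0.8, 0.8]
grip_width: 0.0637
t: 28.17
tool_pos: [0.4443, -0.12, 0.1746]
ee_rot: [1.0, -0.0, 0.0, -0.0]
force: [-0.1, 1.5, 0.3]
grip_width: 0.0634
```

Contact is starting where expected, so I'll add a little more.

```bash
python3 -m jog '[[[0,0,0.0007],[0,0,0],0.05],[[0,0,0],[0,0,0],0.05],[[0,0,0],[0,0,0],0.05]]'
```

```text
t: 28.42
tool_pos: [0.4443, -0.12, 0.1739]
ee_rot: [1.0, -0.0, 0.0, -0.0]
force: [-0.0, 0.9, 1.3]
grip_width: 0.0636
```

```bash
python3 -m jog '[[[0,0,0.0005],[0,0,0],0.05],[[0,0,0],[0,0,0],0.05],[[0,0,0],[0,0,0],0.05]]'
```

```text
t: 28.67
tool_pos: [0.4444, -0.12, 0.1736]
ee_rot: [1.0, -0.0, 0.0, -0.0]
force: [-0.1, 1.5, 1.9]
grip_width: 0.0635
```

```bash
python3 -m jog '[[[0,-0.0006,0],[0,0,0],0.05],[[0,0,0.0005],[0,0,0],0.05],[[0,0,0],[0,0,0],0.05],[[0,0,0],[0,0,0],0.05]]'; python3 -m jog '[[[0,0,0.0005],[0,0,0],0.05],[[0,0,0],[0,0,0],0.05],[[0,0,0],[0,0,0],0.05]]'
```

```text
t: 29.0
tool_pos: [0.4444, -0.1195, 0.1731]
ee_rot: [1.0, -0.0, 0.0, 0.0]
force: [-0.0, 1.6, 3.7]
grip_width: 0.0636
t: 29.25
tool_pos: [0.4445, -0.1195, 0.1728]
ee_rot: [1.0, -0.0, 0.0, 0.0]
force: [0.2, 1.1, 5.2]
grip_width: 0.0636
```

```bash
python3 -m jog '[[[0,0,-0.0007],[0,0,0],0.05],[[0,0,0],[0,0,0],0.066],[[0,0,0],[0,0,0],0.069],[[0,0,0],[0,0,0],0.075],[[0,0,0],[0,0,0],0.085]]' && python3 -m jog '[[[0,0,0],[0,0,0],0.085],[[0,0,-0.005],[0,0,0],0.085],[[0,0,-0.02],[0,0,0],0.085],[[0,0,-0.03],[0,0,0],0.085],[[0,0,-0.03],[0,0,0],0.085]]' && python3 -m jog '[[[0,0,-0.03],[0,0,0],0.085],[[0,0,-0.02],[0,0,0],0.085],[[0,0,0],[0,0,0],0.085],[[0,0,0],[0,0,0],0.085]]'
python3 - <<'E'
from h import *
g=grab("scene","s12");f=grab("wrist","w12")
c=cv2.resize(g["frame"][130:250,375:465],(450,600),interpolation=cv2.INTER_CUBIC)
o=np.zeros((600,800,3),np.uint8);o[:233,:350]=cv2.resize(f["frame"][130:370,130:490],(350,233));o[:,350:]=c;cv2.imwrite("pics/m12.png",o[:,:,::-1])
r=fit(held,[(g,proj,"orange",[(395,140,455,182)],1)],[.444,-.12,.096,0,0],[.006,.006,.006,.03,.03]);print(r)
E
```

```text
t: 29.67
tool_pos: [0.444, -0.1196, 0.1725]
ee_rot: [1.0, -0.0, -0.001, -0.0]
force: [-0.2, -0.0, 0.4]
grip_width: 0.0846
t: 30.08
tool_pos: [0.4437, -0.1193, 0.2585]
ee_rot: [1.0, -0.0, -0.001, -0.0]
force: [0.5, 0.4, 1.1]
grip_width: 0.0851
t: 30.42
tool_pos: [0.4447, -0.1197, 0.3096]
ee_rot: [1.0, -0.0, 0.001, 0.001]
force: [0.4, 0.1, -0.8]
grip_width: 0.0852
(array([ 0.44138197, -0.11663791,  0.092861  , -0.0063691 ,  0.0222147 ]), [18.9], [237.0])
```

View pics/m12.png

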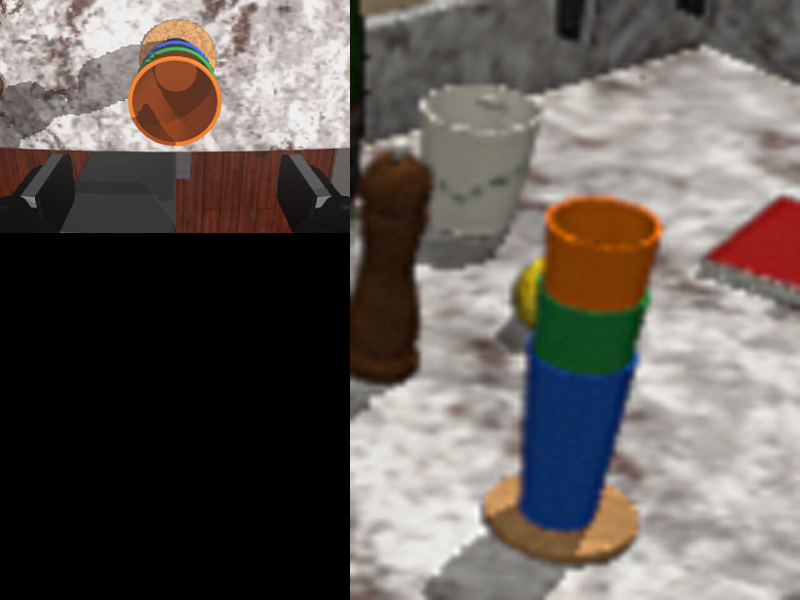

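The stack stands straight on the coaster: orange rim at (603,222), green at (592,305), blue at (580,365). The gripper is clear, so I'll hand in.

```bash
python3 -m jog '[[[0,0,0],[0,0,0],0.085],[[0,0,0],[0,0,0],0.085],[[0,0,0],[0,0,0],0.085]]' && python3 -c "
from plant import manip
print(manip.sign_off())"
```

```text
t: 30.77
tool_pos: [0.444, -0.1194, 0.3069]
ee_rot: [1.0, -0.0, -0.001, -0.0]
force: [-0.0, -0.6, 1.6]
grip_width: 0.085
the job is handed in; nothing more can be done
None
```

I put the blue tumbler on the coaster, nested the green one in it and the orange one in the green, and handed the job in at about t = 31 s. I lowered each one until the measured force at the tool was about 4–5 N, eased off and let go.

- **Last picture:** the stack stands straight on the coaster with even bands of green and orange showing, and the gripper is open about 90 mm above the orange rim.
- **Nesting, by silhouette fit:** the green foot is about 42 mm above blue's and the orange foot about 43 mm above green's. Each is within a few millimetres of the one below and tilts about 0.02–0.03 rad.
- **Disagreements:**
  - The scene-camera fit put the blue tumbler 6–7 mm from where the wrist camera and the release position put it. By the scene camera's own coaster estimate it is about 13 mm off centre, still within the 24 mm allowed.
  - The wrist fit of the held orange tumbler was poor because its colour mask was bad, so I relied on comparing centre lines and on the force readings.
- **Not checked:** I kept clear of the other objects but did not measure them again at the end.
- **Pictures:** I viewed 13, three over the budget of 10.

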